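# Lever up the heavy flap of a drying box and hold it

### The job

The heavy steel flap on the blue drying box has to be held open for me while I reach in. With the fingertips, first gently push the lever along its guide, from its red tail end, until its nose is fully home against the box under the flap's yellow tongue; then press the red long end down until the tongue's front edge has risen at least 30 mm, and finish while still pressing and holding it there. Do not grasp or lift the lever, do not touch the flap itself, and leave the things standing around alone.

Things in the scene. Friction and masses are not known exactly. Their poses are not given: they have to be found in the camera images.
- drying_box: Fixed fixture; origin on the worktop, x along the lever's guide toward the box, z up. Grey plinth, flat top at z = 35 mm, x = -75 to 73 mm, with two steel guide cheeks (x = -70 to 15, inner faces y = +-16.5, tops z = 57 mm). Blue box x = 73 (front wall, where the lever's nose stops) to 177 mm, 124 mm wide, rim z = 52 mm, covered by the flap. The lever lies along this x and slides along it.
- flap (a joint): Hinge of the steel flap (about 1.6 kg, 124 mm wide, 12 mm thick) lying on the box; rad, 0 closed, grows as it rises; falls shut by its weight. Hinge line along the box's y at x = 181, z = 58.5 mm of drying_box. Its yellow tongue, 36 mm wide, reaches out over the plinth to x = 33 mm, underside z = 52.5 mm. At 0.2 rad the tongue's front edge has risen 29 mm.
- flap_edge (a point): Middle of the lower front edge of the flap's yellow tongue (148 mm from the hinge line); moves with the flap.
- lever: Loose cranked lever, 0.45 kg, resting on the plinth between the cheeks. Origin: lowest point of its round heel (radius 14 mm), on which it rocks; x to the nose, z up. Arm 18 mm wide rises backward at 0.5 rad to a red grip 28 x 12 x 50 mm. Starts 33 to 51 mm short of home; home, its origin is at x = 0 to 1 mm of drying_box. It takes under 5 N to slide. Let go, it tips back nose down.
- lever_nose (a point): Middle of the front face of the lever's steel nose (26 mm wide, 13 mm high), 72 mm ahead of the heel. Home, it meets the box wall under the tongue, with 4.5 mm play below the tongue.
- lever_pad (a point): Middle of the red grip's upper face, where to press: 111 mm behind and 82 mm above the lever's origin at the start; swings in an arc about the heel. With the lever home, pressing it down 60 to 70 mm rocks the lever 0.5 to 0.6 rad and raises the flap 0.23 to 0.27 rad; 2 to 8 N. The arm meets the plinth's back edge at about 0.65 rad.
- lever_tail (a point): Middle of the end face of the red grip (rear end of the lever), where to push: 136 mm behind and 88 mm above the lever's origin at the start; the space behind and below it is free.
- cast: Bystander: plaster cast with teeth on a pale blue base, 49 x 47 x 45 mm, loose; origin under its centre.
- bur_tin: Bystander: round open tin, 48 mm across, 12 mm high, loose; origin under its centre.
- spacer_bottle: Bystander: small red bottle with a black cap, 30 mm across, 67 mm high, loose; origin under its centre.

How it is judged:
By the outcome, as a careful person would: the job done as asked, in the order asked, and still so for the second after the job is handed in, while the arm keeps its last pose, push and grip.
It also fails if it takes over 42 s, if anything falls off the work surface, if the arm or the gripper's body presses on something with over 40 N, if the wrist force passes 120 N, or if a joint passes its speed limit or range.

### The arm

A 6-joint arm with a two-finger parallel gripper is mounted at the origin on a cart in front of the work surface, level with it; the furniture and walls round the work are solid. World frame = base frame: x ahead of the robot, y to its left, z up, the work surface at z = 0. Lengths are in m, angles in degrees, forces in N, time in s.
With the tool pointing down it reaches from about 0.375 to 0.9 m from the base axis. Payload 3.1 kg.
Tool frame: the origin (TCP) lies on the centre line of the jaws, within the pads' length; the fingertips stand 25 mm ahead of it and the grasp point (between the pads) lies 6 mm ahead of it; z points along the fingers, y is the line along which they close (so a half turn about z gives the same grasp; the last joint's range is limited). The gripper opens to 87 mm and grips with 3 to 60 N. Pads are 19 mm wide; open, the fingers measure 117 mm over their backs; the gripper's body (75 mm by 190 mm) begins 51 mm behind the grasp point.
Start: joints at [58.929, 30.224, 82.088, -0, 67.689, -10.227], TCP at [0.222, 0.584, 0.211] pointing down, gripper open.
Joint ranges: [-176.69, 176.69], [-43.24, 126.21], [12.49, 139.97], [-82, 262], [0, 151.66], [-163.58, 163.58]. Speed limits (degrees/s): [159.86, 159.86, 180, 180, 180, 180].

### API

Orientations are given as a 3x3 rotation matrix whose columns are the frame's x, y, z axes.
In Python, from rig import read_state, capture, camera_params, hand_in gives the robot as it stands.
- The arm moves only by the tool apply_moves, never from a script. Its argument "rows" is a list of rows, each an object of numbers: "x", "y", "z": the shift along the tool's x, y, z in mm; "rx", "ry", "rz": the turn, a rotation vector about the tool's x, y, z in units of 6 degrees (1.0 is 6 degrees); "claw": the closure in counts, from 0 (fully open) to 255 (shut). A call has 1 to 10 rows; each row is the pose to reach, as a shift and turn from the pose commanded when the call began, along the tool's axes at that moment; what a row does not reach only later rows make up. A row lasts 1/8 s, in which the tool goes at most 62.5 mm and 10.7 degrees, less where a joint would pass 70% of its speed; a pose out of reach is approached as far as the arm can. A call with a gripper value outside its range is refused whole. The fingers move at their own pace and stop on an object; the grip force is fixed at half the most. Time passes only in rows, so rows that repeat a pose let the fingers close. It gives the time, the measured TCP pose, the force, the opening and the grip force at its end, in the units of the state.
- read_state(): the state, without advancing time (a new reading comes with each control period).
- capture(name): name is "scene" or "top" or "wrist"; returns (picture, depth): 384x512x3 uint8, red, green, blue; 384x512 float32, m along the optical axis (not along the pixel's ray), 0 where there is no reading.
- camera_params(name): a dict with "fx", "fy", "cx", "cy" (pixels), "xyz" and "orientation" of the camera in the world. Camera axes: x right, y up, looking along -z (the intrinsics and any distortion apply to the point x, -y, -z); pixel columns grow to the right and rows downward; lengths in m; the calibration is good to about 2 mm. A picture is of the moment at which its call begins: read the wrist's pose just before it. camera_params takes no time and is no camera call; for the wrist camera it gives the pose at the moment of the call.
- hand_in(): hands the job in; it is judged then, once.
The state is a dict: "time_s": time; "joint_positions": joint angles; "qvel": joint speeds; "tau": joint torques, N m; "position": TCP position; "tcp_rot": TCP orientation; "force": force on the tool from outside, world axes, zero at the start; "moment": the same for the moment, N m; "opening": opening from 0.0 (shut) to 1.0 (fully open); "grasp_force": force on a finger pad.
Only numpy, scipy, OpenCV 4.12 (cv2) and the standard library are available. Lean on these libraries where they do the work, as an engineer would, in place of code of your own. Each camera call takes 0.05 s, during which the arm holds its last target. There are 200 camera calls.

## Working session

There is one attempt and no reset: what is moved stays moved. The work goes in short steps, Python scripts to look and compute and a tool call to move; the robot and the scene stay as the last step left them, time stands still between calls to the robot, and variables do not carry over. Pictures are saved under pics/ and viewed, at most 10 in all, crops included, and the job is handed in when it is done.

Besides the shell and the picture viewer there is one more tool, called after "Emit:" by a JSON object that holds its "op" and its "data". apply_moves: Moves the arm, as the interface text tells. Its arguments: {"type":"object","properties":{"rows":{"type":"array"}},"required":["rows"]}

```bash
mkdir -p pics; cat > h.py <<'E'
import numpy as np,cv2
from rig import *
def world(name,d):
    p=camera_params(name);v,u=np.indices(d.shape)
    c=np.stack([(u-p['cx'])/p['fx']*d,-(v-p['cy'])/p['fy']*d,-d],-1)
    return c@np.array(p['orientation']).T+np.array(p['xyz'])
E
python3 - <<'E'
from h import *
out=[]
for n in("scene","top"):
    im,d=capture(n);np.savez(n,im=im,d=d,w=world(n,d))
    cv2.imwrite(f"pics/{n}.png",im[...,::-1])
    print({k:np.round(v,3).tolist() for k,v in camera_params(n).items()})
    w=world(n,d);hsv=cv2.cvtColor(im,cv2.COLOR_RGB2HSV)
    for c,lo,hi in(("red",(0,130,80),(8,255,255)),("yel",(20,130,100),(35,255,255)),("blue",(95,110,60),(130,255,255))):
        m=cv2.inRange(hsv,lo,hi)
        k,l,s,ce=cv2.connectedComponentsWithStats(m)
        for i in range(1,k):
            if s[i,4]>40:
                P=w[(l==i)&(d>0)];
                if len(P): print(n,c,s[i].tolist(),np.round(np.median(P,0),3),np.round(P.min(0),3),np.round(P.max(0),3))
E
```

```text
{'fx': 470.961, 'fy': 470.961, 'cx': 249.863, 'cy': 192.096, 'xyz': [0.08, -0.159, 0.751], 'orientation': [[0.594, 0.614, -0.52], [-0.805, 0.46, -0.376], [0.009, 0.642, 0.767]]}
scene red [315, 218, 31, 17, 196] [ 0.531 -0.008  0.12 ] [ 0.52  -0.02   0.104] [0.547 0.026 0.129]
scene yel [232, 173, 25, 20, 291] [0.559 0.202 0.063] [0.54  0.181 0.003] [0.617 0.223 0.066]
scene blue [191, 61, 10, 13, 55] [0.747 0.48  0.102] [0.727 0.463 0.095] [0.767 0.501 0.106]
scene blue [164, 71, 27, 16, 120] [0.681 0.492 0.101] [0.66  0.458 0.098] [0.717 0.518 0.104]
scene blue [201, 86, 11, 13, 71] [0.778 0.484 0.011] [0.765 0.458 0.008] [0.793 0.51  0.014]
scene blue [400, 200, 11, 9, 69] [ 0.663 -0.077  0.102] [ 0.655 -0.086  0.097] [ 0.671 -0.068  0.106]
{'fx': 393.25, 'fy': 393.25, 'cx': 251.551, 'cy': 188.75, 'xyz': [0.365, 0.153, 1.038], 'orientation': [[-0.024, 0.982, -0.186], [-1.0, -0.023, 0.01], [0.006, 0.186, 0.983]]}
top red [300, 185, 14, 10, 81] [0.532 0.011 0.114] [ 0.522 -0.003  0.104] [0.547 0.027 0.124]
top red [417, 206, 13, 11, 88] [ 0.547 -0.526 -0.472] [ 0.527 -0.552 -0.487] [ 0.566 -0.505 -0.464]
top yel [220, 178, 16, 16, 219] [0.558 0.204 0.064] [0.54  0.184 0.035] [0.578 0.222 0.069]
top yel [431, 187, 9, 15, 103] [ 0.607 -0.556 -0.42 ] [ 0.578 -0.574 -0.438] [ 0.633 -0.541 -0.411]
top yel [398, 194, 27, 23, 235] [ 0.567 -0.474 -0.495] [ 0.531 -0.546 -0.524] [ 0.622 -0.443 -0.464]
top blue [99, 103, 38, 43, 526] [0.715 0.476 0.103] [0.659 0.428 0.01 ] [0.774 0.519 0.11 ]
top blue [8, 112, 36, 29, 276] [0.736 0.743 0.012] [0.709 0.707 0.004] [0.773 0.787 0.112]
top blue [334, 136, 8, 8, 42] [ 0.662 -0.074  0.103] [ 0.654 -0.082  0.092] [ 0.67  -0.065  0.106]
```

```bash
python3 -c "
import cv2
for n,(a,b,c,d) in (('scene',(90,330,130,450)),('top',(100,260,120,380))):
    i=cv2.imread(f'pics/{n}.png')[a:b,c:d];cv2.imwrite(f'pics/{n}c.png',cv2.resize(i,None,fx=2.4,fy=2.4,interpolation=2))"
```

```text
(no output)
```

View pics/scenec.png

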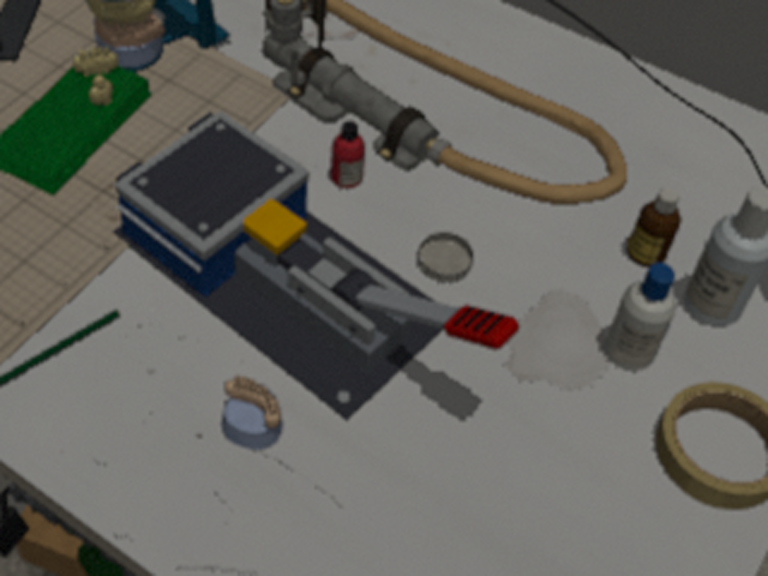

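View pics/topc.png

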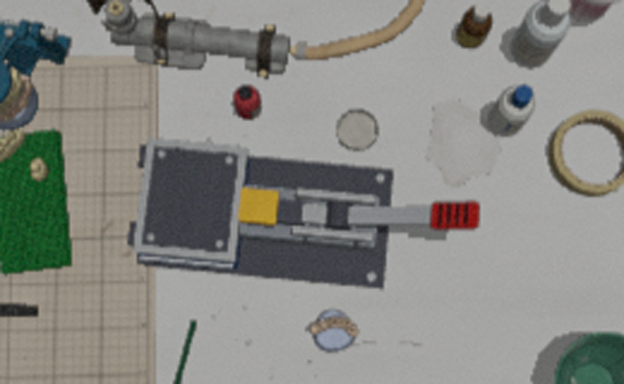

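The scene shows the box with its lever roughly along world +y: tongue at about (275,225) and red grip at about (480,325) in the scene crop. In the top crop they are at (258,206) and (455,215). The bystanders stand clear of the lever's axis.

```bash
cat >> h.py <<'E'
def plane(name,pts,z):
    p=camera_params(name);pts=np.atleast_2d(pts).astype(float)
    r=np.c_[(pts[:,0]-p['cx'])/p['fx'],-(pts[:,1]-p['cy'])/p['fy'],-np.ones(len(pts))]@np.array(p['orientation']).T
    o=np.array(p['xyz']);return o+r*((z-o[2])/r[:,2])[:,None]
def comp(im,kind,near):
    h=cv2.cvtColor(im,cv2.COLOR_RGB2HSV)
    m=cv2.inRange(h,(20,120,70),(35,255,255)) if kind=='yel' else cv2.inRange(h,(0,120,60),(8,255,255))|cv2.inRange(h,(170,120,60),(180,255,255))
    if kind=='red': m=cv2.morphologyEx(m,cv2.MORPH_CLOSE,np.ones((5,5),np.uint8))
    k,l,s,c=cv2.connectedComponentsWithStats(m)
    i=min((i for i in range(1,k) if s[i,4]>30),key=lambda i:np.hypot(*(c[i]-near)))
    return l==i
E
python3 - <<'E'
from h import *
for n,ny,nr in(("top",(227,186),(309,209)),("scene",(244,183),(330,226))):
    f=np.load(n+'.npz');im,d,w=f['im'],f['d'],f['w']
    # plinth top plane & flap top plane regions from depth
    for nm,z0,z1,yr in(("plinth",.031,.039,(.05,.40)),("flap",.060,.070,(.15,.40))):
        m=(w[...,2]>z0)&(w[...,2]<z1)&(w[...,0]>.44)&(w[...,0]<.68)&(w[...,1]>yr[0])&(w[...,1]<yr[1])&(d>0)
        m=cv2.morphologyEx(m.astype(np.uint8),cv2.MORPH_OPEN,np.ones((3,3)))
        P=w[m>0][:,:2]
        r=cv2.minAreaRect((P*1000).astype(np.float32));print(n,nm,len(P),np.round(r[0]),np.round(r[1]),round(r[2],1), np.round(cv2.boxPoints(r)).tolist(),np.median(w[m>0][:,2]).round(4))
    for k,nn,z in(("yel",ny,.0645),("red",nr,.117)):
        m=comp(im,k,nn);v,u=np.nonzero(m)
        P=plane(n,np.c_[u,v],z)[:,:2]*1000
        r=cv2.minAreaRect(P.astype(np.float32));D=w[m&(d>0)]
        print(n,k,len(P),'cen',P.mean(0).round(1),np.round(r[0]),np.round(r[1]),round(r[2],1),'depth',np.round(np.median(D,0),4),np.percentile(D,[3,97],axis=0).round(3).tolist())
s=read_state();print(np.round(s['tcp_rot'],3).tolist(),s['position'],s['force'],s['time_s'])
E
```

```text
top plinth 177 [553. 150.] [145.  56.] 82.8 [[516.0, 81.0], [571.0, 74.0], [590.0, 219.0], [534.0, 226.0]] 0.0348
top flap 2286 [567. 260.] [153. 125.] 82.9 [[495.0, 192.0], [619.0, 176.0], [638.0, 328.0], [514.0, 343.0]] 0.0653
top yel 222 cen [558.3 203.4] [558. 203.] [40. 36.] 82.8 depth [0.558  0.2039 0.0642] [[0.542, 0.184, 0.059], [0.575, 0.222, 0.068]]
top red 195 cen [534.    5.7] [535.   6.] [48. 24.] 88.7 depth [0.5337 0.0059 0.1183] [[0.522, -0.014, 0.107], [0.546, 0.026, 0.128]]
scene plinth 491 [598. 145.] [153. 149.] 83.4 [[515.0, 78.0], [663.0, 61.0], [681.0, 213.0], [533.0, 230.0]] 0.0335
scene flap 2726 [565. 257.] [152. 125.] 82.1 [[493.0, 190.0], [617.0, 173.0], [638.0, 324.0], [513.0, 341.0]] 0.0637
scene yel 348 cen [556.3 199.1] [556. 200.] [45. 40.] 82.6 depth [0.5579 0.2009 0.0624] [[0.54, 0.182, 0.055], [0.583, 0.221, 0.065]]
scene red 346 cen [531.1   1.1] [531.   1.] [28. 49.] 20.9 depth [0.531  0.0009 0.118 ] [[0.52, -0.019, 0.105], [0.545, 0.024, 0.126]]
[[-0.935, 0.356, -0.001], [0.356, 0.935, -0.002], [0.0, -0.002, -1.0]] [0.22201775 0.58351281 0.2101801 ] [-0.19583653  0.49624132 -0.93044773] 0.1
```

Emit:
{"op": "apply_moves", "data": {"rows": [{"x": -40, "y": -40, "z": -30, "rz": 1, "claw": 255}, {"x": -85, "y": -82, "z": -30, "rz": 2.5, "claw": 255}, {"x": -130, "y": -125, "z": -30, "rz": 4, "claw": 255}, {"x": -175, "y": -168, "z": -30, "rz": 5.5, "claw": 255}, {"x": -220, "y": -211, "z": -30, "rz": 7, "claw": 255}, {"x": -265, "y": -255, "z": -30, "rz": 8.5, "claw": 255}, {"x": -310, "y": -298, "z": -30, "rz": 10, "claw": 255}, {"x": -355, "y": -341, "z": -30, "rz": 11.5, "claw": 255}, {"x": -400, "y": -384, "z": -30, "rz": 12.75, "claw": 255}, {"x": -400, "y": -384, "z": -30, "rz": 12.75, "claw": 255}]}}

```text
validation failed for argument at $.ro...
```

```bash
cat > st.py <<'E'
from h import *
s=read_state();A=np.array([.127,.992,0]);B=np.array([-.992,.127,0]);p=np.array(s['position'])*1000
r=p-[552,150.5,0];print('t',s['time_s'],'pos',p.round(1),'box',round(r@A,1),round(r@B,1),'tip z',round(p[2]-25,1),'F',np.round(s['force'],2),'Fa',round(np.dot(s['force'],A),2),'open',s['opening'])
print(np.round(s['tcp_rot'],3).tolist(),np.round(s['joint_positions'],1))
E
python3 st.py
```

```text
t 0.1 pos [222.  583.5 210.2] box 387.6 382.3 tip z 185.2 F [-0.2   0.5  -0.93] Fa 0.47 open 0.9985975267533201
[[-0.935, 0.356, -0.001], [0.356, 0.935, -0.002], [0.0, -0.002, -1.0]] [ 58.9  30.3  82.1  -0.   67.7 -10.2]
```

Emit:
{"op": "apply_moves", "data": {"rows": [{"x": -40, "y": -40, "z": -30, "rx": 0, "ry": 0, "rz": 1, "claw": 255}, {"x": -85, "y": -82, "z": -30, "rx": 0, "ry": 0, "rz": 2.5, "claw": 255}, {"x": -130, "y": -125, "z": -30, "rx": 0, "ry": 0, "rz": 4, "claw": 255}, {"x": -175, "y": -168, "z": -30, "rx": 0, "ry": 0, "rz": 5.5, "claw": 255}, {"x": -220, "y": -211, "z": -30, "rx": 0, "ry": 0, "rz": 7, "claw": 255}, {"x": -265, "y": -255, "z": -30, "rx": 0, "ry": 0, "rz": 8.5, "claw": 255}, {"x": -310, "y": -298, "z": -30, "rx": 0, "ry": 0, "rz": 10, "claw": 255}, {"x": -355, "y": -341, "z": -30, "rx": 0, "ry": 0, "rz": 11.5, "claw": 255}, {"x": -400, "y": -384, "z": -30, "rx": 0, "ry": 0, "rz": 12.75, "claw": 255}, {"x": -400, "y": -384, "z": -30, "rx": 0, "ry": 0, "rz": 12.75, "claw": 255}]}}

```text
time_s: 1.35
position: [0.4619, 0.079, 0.241]
tcp_rot: [[0.135, 0.991, 0.001], [0.991, -0.135, -0.001], [-0.001, 0.002, -1.0]]
force: [-0.9, 0.8, -0.4]
opening: 0.021
grasp_force: 0.0
```

```bash
python3 st.py
```

```text
t 1.35 pos [461.9  79.  241. ] box -82.4 80.3 tip z 216.0 F [-0.94  0.76 -0.45] Fa 0.64 open 0.021272381818939697
[[0.135, 0.991, 0.001], [0.991, -0.135, -0.001], [-0.001, 0.002, -1.0]] [-4.000e+00  1.580e+01  1.017e+02 -1.000e-01  6.240e+01  3.800e+00]
```

Emit:
{"op": "apply_moves", "data": {"rows": [{"x": -45, "y": 27, "z": 0, "rx": 0, "ry": 0, "rz": 0, "claw": 255}, {"x": -90, "y": 55, "z": 0, "rx": 0, "ry": 0, "rz": 0, "claw": 255}, {"x": -132, "y": 80, "z": 0, "rx": 0, "ry": 0, "rz": 0, "claw": 255}, {"x": -132, "y": 80, "z": 40, "rx": 0, "ry": 0, "rz": 0, "claw": 255}, {"x": -132, "y": 80, "z": 80, "rx": 0, "ry": 0, "rz": 0, "claw": 255}, {"x": -132, "y": 80, "z": 110, "rx": 0, "ry": 0, "rz": 0, "claw": 255}, {"x": -132, "y": 80, "z": 113, "rx": 0, "ry": 0, "rz": 0, "claw": 255}, {"x": -132, "y": 80, "z": 113, "rx": 0, "ry": 0, "rz": 0, "claw": 255}]}}

```text
time_s: 2.35
position: [0.5223, -0.0575, 0.1286]
tcp_rot: [[0.127, 0.992, 0.0], [0.992, -0.127, 0.0], [0.0, 0.0, -1.0]]
force: [0.4, 0.0, 0.1]
opening: 0.004
grasp_force: 0.0
```

```bash
python3 st.py; python3 - <<'E'
from h import *
a,_=capture('scene');b,_=capture('wrist')
cv2.imwrite('pics/c1.png',np.hstack([cv2.resize(a[120:280,200:420],(440,320),interpolation=2),cv2.resize(b,(352,264))[:, :].copy() if 0 else cv2.copyMakeBorder(cv2.resize(b,(352,264)),0,56,0,0,0)])[...,::-1])
E
```

```text
t 2.35 pos [522.3 -57.5 128.6] box -210.1 3.0 tip z 103.6 F [0.4  0.04 0.12] Fa 0.09 open 0.004494220200942051
[[0.127, 0.992, 0.0], [0.992, -0.127, 0.0], [0.0, 0.0, -1.0]] [-18.5  29.4 100.9   0.   49.6 -11.2]
```

View pics/c1.png

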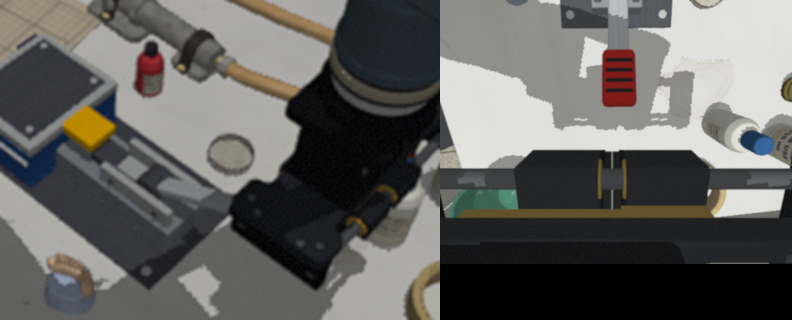

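The wrist view shows the red grip at (619,80), slightly right of the finger centre at (612,180). I'll measure that offset.

```bash
cat > wr.py <<'E'
from h import *
A=np.array([.127,.992,0]);B=np.array([-.992,.127,0])
R=np.array(read_state()['tcp_rot']);p=np.array(read_state()['position'])
im,d=capture('wrist');w=world('wrist',d)
m=comp(im,'red',(258,115));D=(w[m&(d>0)]-p)*1000
q=D@np.c_[A,B]; print('n',len(q),'grip rel TCP: x',np.percentile(q[:,0],[2,50,98]).round(1),'y',np.percentile(q[:,1],[2,50,98]).round(1),'z',np.percentile(D[:,2]+p[2]*1000,[2,50,98]).round(1))
# lever axis lateral vs. x using the red mask
for lo,hi in((0,25),(25,50)):
    k=(q[:,0]-q[:,0].min()>lo)&(q[:,0]-q[:,0].min()<hi);print(np.median(q[k],0).round(1),(np.percentile(q[k,1],[3,97]).mean()).round(1))
E
python3 wr.py
```

```text
n 3834 grip rel TCP: x [44.3 64.9 86.6] y [-20.   -7.1   5.4] z [105.5 118.3 127.2]
[55.9 -7.4] -7.3
[77.5 -7.1] -7.3
```

Emit:
{"op": "apply_moves", "data": {"rows": [{"x": 0, "y": 7.3, "z": 0, "rx": 0, "ry": 0, "rz": 0, "claw": 255}, {"x": 10, "y": 7.3, "z": 0, "rx": 0, "ry": 0, "rz": 0, "claw": 255}, {"x": 18, "y": 7.3, "z": 0, "rx": 0, "ry": 0, "rz": 0, "claw": 255}, {"x": 22, "y": 7.3, "z": 0, "rx": 0, "ry": 0, "rz": 0, "claw": 255}, {"x": 25, "y": 7.3, "z": 0, "rx": 0, "ry": 0, "rz": 0, "claw": 255}, {"x": 28, "y": 7.3, "z": 0, "rx": 0, "ry": 0, "rz": 0, "claw": 255}, {"x": 31, "y": 7.3, "z": 0, "rx": 0, "ry": 0, "rz": 0, "claw": 255}, {"x": 34, "y": 7.3, "z": 0, "rx": 0, "ry": 0, "rz": 0, "claw": 255}, {"x": 37, "y": 7.3, "z": 0, "rx": 0, "ry": 0, "rz": 0, "claw": 255}, {"x": 40, "y": 7.3, "z": 0, "rx": 0, "ry": 0, "rz": 0, "claw": 255}]}}

```text
time_s: 3.75
position: [0.5344, -0.0194, 0.128]
tcp_rot: [[0.128, 0.992, 0.0], [0.992, -0.128, -0.0], [-0.0, 0.0, -1.0]]
force: [-0.9, -0.3, -0.4]
opening: 0.009
grasp_force: 0.0
```

```bash
python3 st.py; python3 wr.py
```

```text
t 3.75 pos [534.4 -19.4 128. ] box -170.7 -4.1 tip z 103.0 F [-0.85 -0.35 -0.38] Fa -0.45 open 0.008501595477252516
[[0.128, 0.992, 0.0], [0.992, -0.128, -0.0], [-0.0, 0.0, -1.0]] [-14.1  30.1  99.6  -0.   50.3  -6.7]
n 3486 grip rel TCP: x [ 7.7 26.9 47.5] y [-13.5  -0.7  11.9] z [105.3 117.1 127.2]
[18.5 -0.7] -0.8
[39.4 -0.7] -0.7
```

Emit:
{"op": "apply_moves", "data": {"rows": [{"x": 2.5, "y": 0, "z": 0, "rx": 0, "ry": 0, "rz": 0, "claw": 255}, {"x": 5, "y": 0, "z": 0, "rx": 0, "ry": 0, "rz": 0, "claw": 255}, {"x": 7.5, "y": 0, "z": 0, "rx": 0, "ry": 0, "rz": 0, "claw": 255}, {"x": 10, "y": 0, "z": 0, "rx": 0, "ry": 0, "rz": 0, "claw": 255}, {"x": 12.5, "y": 0, "z": 0, "rx": 0, "ry": 0, "rz": 0, "claw": 255}, {"x": 15, "y": 0, "z": 0, "rx": 0, "ry": 0, "rz": 0, "claw": 255}, {"x": 17.5, "y": 0, "z": 0, "rx": 0, "ry": 0, "rz": 0, "claw": 255}, {"x": 20, "y": 0, "z": 0, "rx": 0, "ry": 0, "rz": 0, "claw": 255}, {"x": 22.5, "y": 0, "z": 0, "rx": 0, "ry": 0, "rz": 0, "claw": 255}, {"x": 25, "y": 0, "z": 0, "rx": 0, "ry": 0, "rz": 0, "claw": 255}]}}

```text
time_s: 5.05
position: [0.5376, 0.0055, 0.1281]
tcp_rot: [[0.128, 0.992, 0.0], [0.992, -0.128, -0.0], [-0.0, 0.0, -1.0]]
force: [-0.4, 0.1, 0.7]
opening: 0.004
grasp_force: 0.0
```

```bash
python3 st.py; python3 wr.py
```

```text
t 5.05 pos [537.6   5.5 128.1] box -145.7 -4.1 tip z 103.1 F [-0.36  0.07  0.65] Fa 0.03 open 0.0035898505669266258
[[0.128, 0.992, 0.0], [0.992, -0.128, -0.0], [-0.0, 0.0, -1.0]] [-11.3  30.3  99.2  -0.   50.5  -4. ]
n 1599 grip rel TCP: x [ 3.  12.9 23. ] y [-13.5  -1.3  11.6] z [104.5 111.4 117.6]
[12.8 -1.3] -0.9
[38.6  3.3] -1.6
```

```bash
python3 - <<'E'
from h import *
a,_=capture('scene');b,_=capture('wrist');t,_=capture('top')
cv2.imwrite('pics/c2.png',np.vstack([np.hstack([cv2.resize(a[120:280,200:400],(400,320),interpolation=2),cv2.resize(t[140:240,200:325],(400,320),interpolation=2)]),cv2.resize(b[0:280],(800,280)) if 0 else cv2.copyMakeBorder(b[0:270],0,0,144,144,0)])[...,::-1])
E
```

```text
(no output)
```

View pics/c2.png

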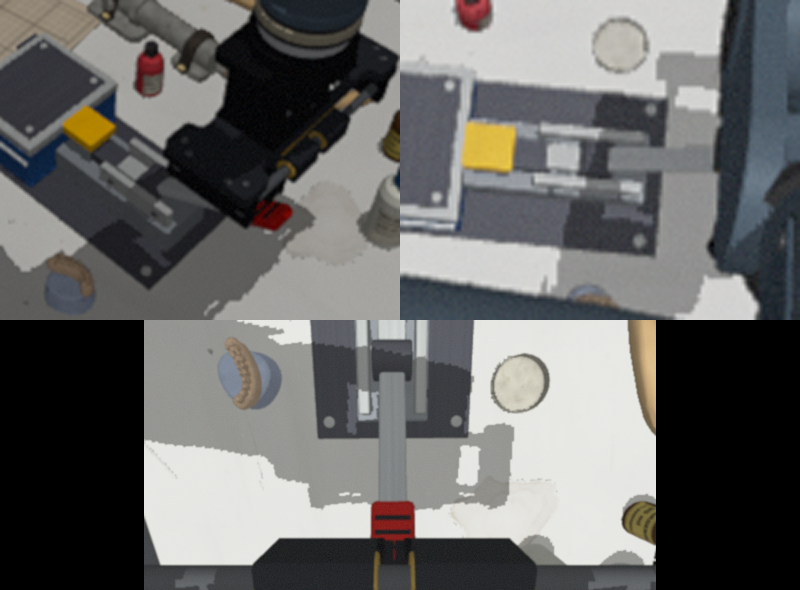

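The lever has not moved (the grip's rear still shows at scene crop (270,215)), although the fingers are now over the grip in the wrist view (393,550). I'll check fingertip height against the grip.

```bash
python3 - <<'E'
from h import *
A=np.array([.127,.992,0]);B=np.array([-.992,.127,0]);O=np.array([.552,.1505,0])
print({k:np.round(v,3).tolist() for k,v in camera_params('wrist').items()})
im,d=capture('wrist');w=world('wrist',d)-O
h=cv2.cvtColor(im,cv2.COLOR_RGB2HSV)
for v in range(60,270,8):
    q=w[v,248];print(v,im[v,248],d[v,248].round(3),'box',(np.array([q@A,q@B,q[2]])*1000).round(0))
s,ds=capture('scene');p=camera_params('scene')
for P in([.5376,.0055,.103],[.5376,.0055,.128],[.5376,.0055,.15]):
    c=np.array(p['orientation']).T@(np.array(P)-p['xyz']);u,v=p['cx']+p['fx']*c[0]/-c[2],p['cy']-p['fy']*c[1]/-c[2];print(P,u.round(),v.round(),'depth exp',-c[2].round(3),'seen',ds[int(v),int(u)],s[int(v),int(u)])
E
```

```text
{'fx': 324.159, 'fy': 324.159, 'cx': 249.931, 'cy': 189.062, 'xyz': [0.548, 0.074, 0.302], 'orientation': [[0.992, 0.123, 0.033], [-0.127, 0.96, 0.25], [-0.001, -0.252, 0.968]]}
60 [128 132 131] 0.224 box [-47.  -5.  63.]
68 [128 132 133] 0.223 box [-52.  -5.  65.]
76 [130 133 135] 0.22 box [-57.  -5.  69.]
84 [130 134 135] 0.219 box [-63.  -5.  72.]
92 [125 130 130] 0.22 box [-68.  -5.  72.]
100 [129 133 133] 0.217 box [-73.  -5.  76.]
108 [129 133 134] 0.215 box [-78.  -5.  81.]
116 [127 132 131] 0.212 box [-84.  -5.  85.]
124 [128 131 134] 0.212 box [-89.  -5.  85.]
132 [126 130 129] 0.21 box [-94.  -5.  89.]
140 [130 132 134] 0.209 box [-98.  -5.  92.]
148 [126 129 130] 0.208 box [-103.   -5.   94.]
156 [127 131 133] 0.208 box [-108.   -5.   95.]
164 [126 129 131] 0.206 box [-113.   -5.   98.]
172 [128 131 132] 0.204 box [-117.   -5.  102.]
180 [125 108 107] 0.204 box [-122.   -5.  102.]
188 [135  31  29] 0.2 box [-126.   -5.  108.]
196 [38 36 38] 0.199 box [-131.   -5.  110.]
204 [138  34  32] 0.198 box [-135.   -5.  112.]
212 [33 32 31] 0.196 box [-139.   -5.  116.]
220 [80 30 27] 0.196 box [-144.   -5.  117.]
228 [25 24 26] 0.161 box [-136.   -5.  151.]
236 [35 23 24] 0.152 box [-136.   -5.  160.]
244 [40 39 40] 0.148 box [-138.   -5.  165.]
252 [58 62 65] 0.083 box [-113.   -6.  225.]
260 [65 67 69] 0.083 box [-115.   -6.  226.]
268 [65 67 69] 0.082 box [-116.   -6.  227.]
[0.5376, 0.0055, 0.103] 329.0 227.0 depth exp 0.797 seen 0.77579194 [38  4  3]
[0.5376, 0.0055, 0.128] 331.0 218.0 depth exp 0.778 seen 0.65669936 [37 38 40]
[0.5376, 0.0055, 0.15] 333.0 210.0 depth exp 0.761 seen 0.6345563 [26 29 32]
```

Emit:
{"op": "apply_moves", "data": {"rows": [{"x": -20, "y": 0, "z": 0, "rx": 0, "ry": 0, "rz": 0, "claw": 255}, {"x": -40, "y": 0, "z": 0, "rx": 0, "ry": 0, "rz": 0, "claw": 255}, {"x": -60, "y": 0, "z": 0, "rx": 0, "ry": 0, "rz": 0, "claw": 255}, {"x": -70, "y": 0, "z": 0, "rx": 0, "ry": 0, "rz": 0, "claw": 255}, {"x": -70, "y": 0, "z": 0, "rx": 0, "ry": 0, "rz": 0, "claw": 255}]}}

```text
time_s: 5.98
position: [0.5286, -0.0646, 0.1281]
tcp_rot: [[0.129, 0.992, 0.0], [0.992, -0.129, 0.0], [0.0, 0.0, -1.0]]
force: [1.0, -0.6, 0.7]
opening: 0.009
grasp_force: 0.0
```

```bash
python3 st.py; python3 wr.py; python3 - <<'E'
from h import *
p=np.array(read_state()['position']);R=np.array(read_state()['tcp_rot'])
b,d=capture('wrist');q=(world('wrist',d)-p)@R*1000
m=(abs(q[...,0])<30)&(abs(q[...,1])<40)&(q[...,2]<60)&(q[...,2]>-45)&(d>0)
P=q[m]
for lo in range(-45,60,10):
    k=P[(P[:,2]>=lo)&(P[:,2]<lo+10)]
    if len(k)>3: print('w',lo,len(k),np.percentile(k[:,:2],[3,97],axis=0).round(0).tolist())
a,d=capture('scene');q=(world('scene',d)-p)@R*1000
m=(abs(q[...,0])<30)&(abs(q[...,1])<60)&(q[...,2]<60)&(q[...,2]>-45)&(d>0);P=q[m]
for lo in range(-45,60,10):
    k=P[(P[:,2]>=lo)&(P[:,2]<lo+10)]
    if len(k)>3: print('s',lo,len(k),np.percentile(k[:,:2],[3,97],axis=0).round(0).tolist())
cv2.imwrite('pics/c3.png',np.hstack([cv2.resize(a[170:270,260:360],(400,400),interpolation=2),cv2.resize(b[170:270,200:300],(400,400),interpolation=2)])[...,::-1])
E
```

```text
t 5.975 pos [528.6 -64.6 128.1] box -216.4 -4.1 tip z 103.1 F [ 1.   -0.59  0.66] Fa -0.46 open 0.008724410115364236
[[0.129, 0.992, 0.0], [0.992, -0.129, 0.0], [0.0, 0.0, -1.0]] [-19.   29.9  99.9   0.   50.1 -11.6]
n 3866 grip rel TCP: x [50.5 71.5 93.1] y [-13.4  -0.8  11.9] z [105.4 117.9 127.1]
[62.  -1.3] -0.8
[83.9 -0.8] -0.8
w -45 203 [[9.0, -4.0], [12.0, 8.0]]
w -35 276 [[10.0, -6.0], [12.0, 9.0]]
w -25 234 [[10.0, -6.0], [12.0, 10.0]]
w -15 81 [[10.0, -6.0], [12.0, 10.0]]
```

View pics/c3.png

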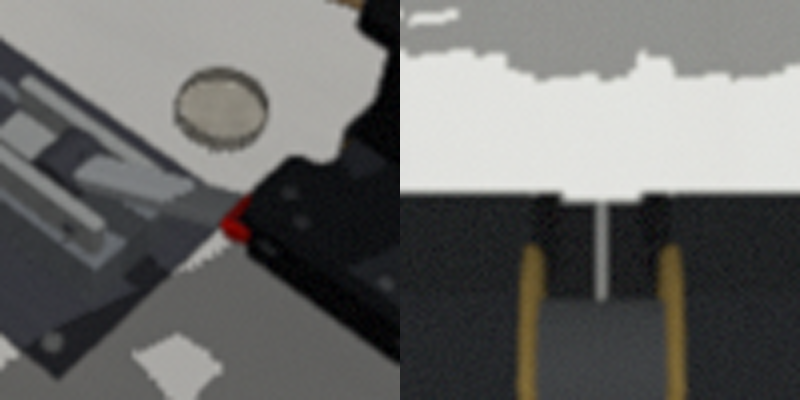

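The wrist crop shows closed fingers ending at about row 218, well short of where the fingertips should be. The tips look higher than nominal, so they passed over the grip. I'll quantify that.

```bash
python3 - <<'E'
from h import *
p=np.array(read_state()['position']);R=np.array(read_state()['tcp_rot'])
b,d=capture('wrist');q=(world('wrist',d)-p)@R*1000
for c in(236,242,246,253,260,290,340):
    v=[v for v in range(205,250) if 0<d[v,c]<.19 and q[v,c,0]<40][:12:3]
    print(c,[(x,q[x,c].round(0).tolist()) for x in v])
E
```

```text
236 [(218, [12.0, -5.0, -12.0]), (221, [12.0, -5.0, -17.0]), (224, [12.0, -5.0, -23.0]), (227, [12.0, -5.0, -25.0])]
242 [(221, [10.0, -2.0, -12.0]), (224, [10.0, -2.0, -18.0]), (227, [10.0, -2.0, -21.0]), (230, [11.0, -2.0, -26.0])]
246 [(221, [10.0, -0.0, -12.0]), (224, [10.0, -0.0, -17.0]), (227, [10.0, -0.0, -20.0]), (230, [10.0, 0.0, -26.0])]
253 [(221, [10.0, 4.0, -13.0]), (224, [10.0, 4.0, -17.0]), (227, [10.0, 3.0, -21.0]), (230, [10.0, 3.0, -26.0])]
260 [(218, [12.0, 7.0, -13.0]), (221, [12.0, 7.0, -17.0]), (224, [12.0, 7.0, -20.0]), (227, [12.0, 7.0, -25.0])]
290 [(218, [38.0, 13.0, -86.0]), (221, [38.0, 13.0, -89.0]), (224, [39.0, 13.0, -92.0]), (227, [39.0, 12.0, -94.0])]
340 [(218, [38.0, 28.0, -86.0]), (221, [39.0, 27.0, -89.0]), (224, [38.0, 26.0, -91.0]), (227, [39.0, 26.0, -94.0])]
```

Both the fingertips and the body sit about 37 mm further back than nominal, so the tips are at TCP z + 12 mm. I'll lower by 37 mm and push again.

Emit:
{"op": "apply_moves", "data": {"rows": [{"x": 0, "y": 0, "z": 20, "rx": 0, "ry": 0, "rz": 0, "claw": 255}, {"x": 0, "y": 0.8, "z": 36, "rx": 0, "ry": 0, "rz": 0, "claw": 255}, {"x": 10, "y": 0.8, "z": 36, "rx": 0, "ry": 0, "rz": 0, "claw": 255}, {"x": 20, "y": 0.8, "z": 36, "rx": 0, "ry": 0, "rz": 0, "claw": 255}, {"x": 26, "y": 0.8, "z": 36, "rx": 0, "ry": 0, "rz": 0, "claw": 255}, {"x": 30, "y": 0.8, "z": 36, "rx": 0, "ry": 0, "rz": 0, "claw": 255}, {"x": 33, "y": 0.8, "z": 36, "rx": 0, "ry": 0, "rz": 0, "claw": 255}, {"x": 36, "y": 0.8, "z": 36, "rx": 0, "ry": 0, "rz": 0, "claw": 255}, {"x": 39, "y": 0.8, "z": 36, "rx": 0, "ry": 0, "rz": 0, "claw": 255}, {"x": 42, "y": 0.8, "z": 36, "rx": 0, "ry": 0, "rz": 0, "claw": 255}]}}

```text
time_s: 7.42
position: [0.5351, -0.0231, 0.0922]
tcp_rot: [[0.128, 0.992, 0.001], [0.992, -0.128, -0.001], [-0.001, 0.001, -1.0]]
force: [-0.9, -4.2, 1.2]
opening: 0.002
grasp_force: 1.9
```

```bash
python3 st.py; python3 wr.py
```

```text
t 7.425 pos [535.1 -23.1  92.2] box -174.4 -5.2 tip z 67.2 F [-0.85 -4.16  1.23] Fa -4.24 open 0.0016512641653125858
[[0.128, 0.992, 0.001], [0.992, -0.128, -0.001], [-0.001, 0.001, -1.0]] [-1.44e+01  3.34e+01  1.01e+02 -1.00e-01  4.55e+01 -7.00e+00]
n 4742 grip rel TCP: x [16.7 38.4 58.6] y [-12.7  -0.4  12.9] z [105.  116.8 127.2]
[28.6 -0.5] -0.0
[49.4 -0.4] 0.2
```

Emit:
{"op": "apply_moves", "data": {"rows": [{"x": 2, "y": 0, "z": 0, "rx": 0, "ry": 0, "rz": 0, "claw": 255}, {"x": 4, "y": 0, "z": 0, "rx": 0, "ry": 0, "rz": 0, "claw": 255}, {"x": 6, "y": 0, "z": 0, "rx": 0, "ry": 0, "rz": 0, "claw": 255}, {"x": 8, "y": 0, "z": 0, "rx": 0, "ry": 0, "rz": 0, "claw": 255}, {"x": 10, "y": 0, "z": 0, "rx": 0, "ry": 0, "rz": 0, "claw": 255}, {"x": 12, "y": 0, "z": 0, "rx": 0, "ry": 0, "rz": 0, "claw": 255}, {"x": 14, "y": 0, "z": 0, "rx": 0, "ry": 0, "rz": 0, "claw": 255}, {"x": 16, "y": 0, "z": 0, "rx": 0, "ry": 0, "rz": 0, "claw": 255}, {"x": 18, "y": 0, "z": 0, "rx": 0, "ry": 0, "rz": 0, "claw": 255}, {"x": 20, "y": 0, "z": 0, "rx": 0, "ry": 0, "rz": 0, "claw": 255}]}}

```text
time_s: 8.72
position: [0.5373, -0.0026, 0.092]
tcp_rot: [[0.128, 0.992, -0.0], [0.992, -0.128, -0.0], [-0.0, -0.0, -1.0]]
force: [-0.3, -4.6, 1.9]
opening: 0.007
grasp_force: 2.2
```

```bash
python3 st.py; python3 wr.py
```

```text
t 8.725 pos [537.3  -2.6  92. ] box -153.8 -4.9 tip z 67.0 F [-0.31 -4.57  1.92] Fa -4.57 open 0.006596588297651099
[[0.128, 0.992, -0.0], [0.992, -0.128, -0.0], [-0.0, -0.0, -1.0]] [-12.2  33.6 100.7  -0.   45.7  -4.9]
n 4625 grip rel TCP: x [16.4 37.8 58.4] y [-12.9  -0.5  12.8] z [105.  116.9 127.1]
[25.  -0.6] -0.1
[46.7 -0.5] 0.0
```

Emit:
{"op": "apply_moves", "data": {"rows": [{"x": 1, "y": 0, "z": 0, "rx": 0, "ry": 0, "rz": 0, "claw": 255}, {"x": 2, "y": 0, "z": 0, "rx": 0, "ry": 0, "rz": 0, "claw": 255}, {"x": 3, "y": 0, "z": 0, "rx": 0, "ry": 0, "rz": 0, "claw": 255}, {"x": 4, "y": 0, "z": 0, "rx": 0, "ry": 0, "rz": 0, "claw": 255}]}}

```text
time_s: 9.28
position: [0.5378, 0.0012, 0.092]
tcp_rot: [[0.128, 0.992, -0.0], [0.992, -0.128, -0.0], [-0.0, -0.0, -1.0]]
force: [0.2, -5.3, 2.2]
opening: 0.004
grasp_force: 2.2
```

Emit:
{"op": "apply_moves", "data": {"rows": [{"x": 1, "y": 0, "z": 0, "rx": 0, "ry": 0, "rz": 0, "claw": 255}, {"x": 2, "y": 0, "z": 0, "rx": 0, "ry": 0, "rz": 0, "claw": 255}]}}

```text
time_s: 9.52
position: [0.5381, 0.0032, 0.0921]
tcp_rot: [[0.128, 0.992, 0.0], [0.992, -0.128, -0.0], [-0.0, 0.0, -1.0]]
force: [-0.9, -3.8, 2.0]
opening: 0.002
grasp_force: 2.2
```

Emit:
{"op": "apply_moves", "data": {"rows": [{"x": 1, "y": 0, "z": 0, "rx": 0, "ry": 0, "rz": 0, "claw": 255}, {"x": 2, "y": 0, "z": 0, "rx": 0, "ry": 0, "rz": 0, "claw": 255}]}}

```text
time_s: 9.78
position: [0.5383, 0.0039, 0.0922]
tcp_rot: [[0.126, 0.992, -0.0], [0.992, -0.126, -0.003], [-0.003, 0.0, -1.0]]
force: [-1.4, -11.8, 3.5]
opening: 0.003
grasp_force: 5.3
```

```bash
python3 st.py; python3 wr.py; python3 - <<'E'
from h import *
A=np.array([.127,.992,0]);B=np.array([-.992,.127,0]);O=np.array([.552,.1505,0])
b,d=capture('wrist');cv2.imwrite('pics/c4.png',cv2.resize(b,(640,480))[...,::-1])
E
```

```text
t 9.775 pos [538.3   3.9  92.2] box -147.2 -5.1 tip z 67.2 F [ -1.44 -11.85   3.5 ] Fa -11.94 open 0.0031645385686677155
[[0.126, 0.992, -0.0], [0.992, -0.126, -0.003], [-0.003, 0.0, -1.0]] [-11.4  33.6 100.6  -0.2  45.8  -4. ]
n 4814 grip rel TCP: x [15.8 38.1 57.6] y [-12.8  -0.5  12.8] z [105.1 116.7 127.2]
[27.7 -0.6] -0.1
[48.1 -0. ] 0.1
```

View pics/c4.png

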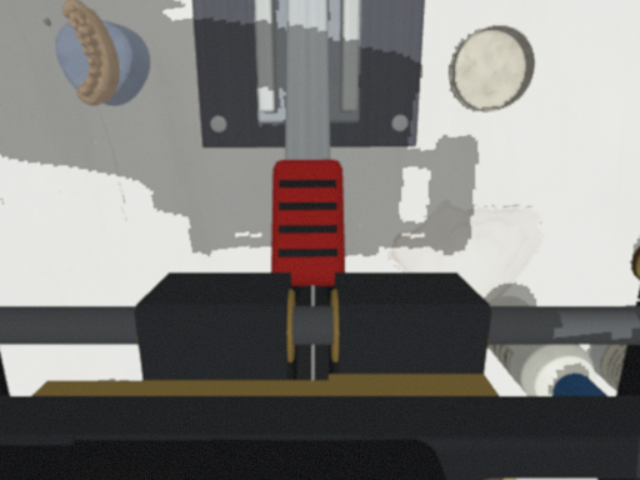

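Emit:
{"op": "apply_moves", "data": {"rows": [{"x": -7, "y": 0, "z": 0, "rx": 0, "ry": 0, "rz": 0, "claw": 255}, {"x": -16, "y": 0, "z": 0, "rx": 0, "ry": 0, "rz": 0, "claw": 255}, {"x": -16, "y": 0, "z": -25, "rx": 0, "ry": 0, "rz": 0, "claw": 255}, {"x": -16, "y": 0, "z": -52, "rx": 0, "ry": 0, "rz": 0, "claw": 255}, {"x": -16, "y": 0, "z": -52, "rx": 0, "ry": 0, "rz": 0, "claw": 255}, {"x": 4, "y": 0, "z": -52, "rx": 0, "ry": 0, "rz": 0, "claw": 255}, {"x": 24, "y": 0, "z": -52, "rx": 0, "ry": 0, "rz": 0, "claw": 255}, {"x": 34, "y": 0, "z": -50, "rx": 0, "ry": 0, "rz": 0, "claw": 255}, {"x": 34, "y": 0, "z": -35, "rx": 0, "ry": 0, "rz": 0, "claw": 255}, {"x": 34, "y": 0, "z": -28, "rx": 0, "ry": 0, "rz": 0, "claw": 255}]}}

```text
time_s: 11.12
position: [0.5416, 0.0386, 0.1182]
tcp_rot: [[0.128, 0.992, -0.003], [0.992, -0.128, 0.0], [-0.0, -0.003, -1.0]]
force: [-0.7, 0.0, 0.4]
opening: 0.005
grasp_force: 0.0
```

```bash
python3 st.py; python3 wr.py; cat > fl.py <<'E'
from h import *
im,d=capture('scene');w=world('scene',d)
A=np.array([.127,.992,0]);O=np.array([.552,.1505,0])
m=comp(im,'yel',(244,183));P=w[m&(d>0)]-O;x=P@A*1000
print('tongue n',len(P),'x',np.percentile(x,[3,97]).round(1),'z',np.percentile(P[:,2]*1000,[10,50,90]).round(1))
k=(abs(w[...,0]-.565)<.12)&(w[...,1]>.235)&(w[...,1]<.33)&(w[...,2]>.055)&(d>0)
P=w[k]-O;x=P@A
c=np.polyfit(x,P[:,2],1);print('flap slope rad',round(-np.arctan(c[0]),3))
E
python3 fl.py
```

```text
t 11.125 pos [541.6  38.6 118.2] box -112.3 -3.8 tip z 93.2 F [-0.74  0.04  0.36] Fa -0.05 open 0.005491105134376416
[[0.128, 0.992, -0.003], [0.992, -0.128, 0.0], [-0.0, -0.003, -1.0]] [-7.7 31.5 98.8 -0.  49.9 -0.3]
n 1488 grip rel TCP: x [ 5.6 15.1 23.4] y [-13.1  -1.   11.8] z [103.7 110.2 116.1]
[15.1 -1. ] -0.7
[38.2  4.2] -1.2
tongue n 359 x [32.3 72.1] z [57.2 62.5 64.1]
flap slope rad 0.006
```

Emit:
{"op": "apply_moves", "data": {"rows": [{"x": 0, "y": 0, "z": 4, "rx": 0, "ry": 0, "rz": 0, "claw": 255}, {"x": 0, "y": 0, "z": 8, "rx": 0, "ry": 0, "rz": 0, "claw": 255}, {"x": -1, "y": 0, "z": 12, "rx": 0, "ry": 0, "rz": 0, "claw": 255}, {"x": -2.5, "y": 0, "z": 16, "rx": 0, "ry": 0, "rz": 0, "claw": 255}, {"x": -4, "y": 0, "z": 20, "rx": 0, "ry": 0, "rz": 0, "claw": 255}, {"x": -5.5, "y": 0, "z": 24, "rx": 0, "ry": 0, "rz": 0, "claw": 255}, {"x": -7, "y": 0, "z": 28, "rx": 0, "ry": 0, "rz": 0, "claw": 255}, {"x": -8.5, "y": 0, "z": 32, "rx": 0, "ry": 0, "rz": 0, "claw": 255}]}}

```text
time_s: 12.22
position: [0.543, 0.0292, 0.0894]
tcp_rot: [[0.127, 0.992, 0.003], [0.992, -0.127, -0.002], [-0.002, 0.004, -1.0]]
force: [-0.7, -3.4, 9.4]
opening: 0.007
grasp_force: 4.0
```

```bash
python3 st.py; python3 wr.py;python3 fl.py
```

```text
t 12.225 pos [543.   29.2  89.4] box -121.4 -6.5 tip z 64.4 F [-0.65 -3.41  9.37] Fa -3.46 open 0.006747426775324834
[[0.127, 0.992, 0.003], [0.992, -0.127, -0.002], [-0.002, 0.004, -1.0]] [ -8.6  34.1 100.   -0.1  45.6  -1.3]
n 1363 grip rel TCP: x [ 8.5 15.8 22.8] y [-11.7   0.5  13.3] z [ 87.5  91.7 100.8]
[15.8  0.5] 1.0
[38.3  4.6] -0.2
tongue n 360 x [32.4 72.3] z [65.2 70.3 72.5]
flap slope rad 0.068
```

Emit:
{"op": "apply_moves", "data": {"rows": [{"x": -1.3, "y": 0, "z": 4, "rx": 0, "ry": 0, "rz": 0, "claw": 255}, {"x": -2.6, "y": 0, "z": 8, "rx": 0, "ry": 0, "rz": 0, "claw": 255}, {"x": -3.8, "y": 0, "z": 12, "rx": 0, "ry": 0, "rz": 0, "claw": 255}, {"x": -5, "y": 0, "z": 16, "rx": 0, "ry": 0, "rz": 0, "claw": 255}, {"x": -6, "y": 0, "z": 20, "rx": 0, "ry": 0, "rz": 0, "claw": 255}, {"x": -7, "y": 0, "z": 24, "rx": 0, "ry": 0, "rz": 0, "claw": 255}, {"x": -8, "y": 0, "z": 28, "rx": 0, "ry": 0, "rz": 0, "claw": 255}, {"x": -9, "y": 0, "z": 32, "rx": 0, "ry": 0, "rz": 0, "claw": 255}]}}

```text
time_s: 13.32
position: [0.5421, 0.0194, 0.0573]
tcp_rot: [[0.126, 0.992, 0.004], [0.992, -0.126, -0.003], [-0.003, 0.004, -1.0]]
force: [-1.7, -6.2, 8.5]
opening: 0.006
grasp_force: 4.1
```

```bash
python3 st.py; python3 wr.py;python3 fl.py
```

```text
t 13.325 pos [542.1  19.4  57.3] box -131.3 -6.8 tip z 32.3 F [-1.74 -6.22  8.47] Fa -6.39 open 0.0064785951306847115
[[0.126, 0.992, 0.004], [0.992, -0.126, -0.003], [-0.003, 0.004, -1.0]] [ -9.7  37.1 101.2  -0.2  41.4  -2.2]
n 1161 grip rel TCP: x [10.1 17.5 23.4] y [-11.4  -0.   14. ] z [62.1 65.4 70.4]
[17.5 -0. ] 1.3
[38.5  0.2] 0.1
tongue n 351 x [34.4 74. ] z [82.4 86.8 90.1]
flap slope rad 0.196
```

Emit:
{"op": "apply_moves", "data": {"rows": [{"x": -1, "y": 0, "z": 3, "rx": 0, "ry": 0, "rz": 0, "claw": 255}, {"x": -1.5, "y": 0, "z": 6, "rx": 0, "ry": 0, "rz": 0, "claw": 255}, {"x": -2, "y": 0, "z": 9, "rx": 0, "ry": 0, "rz": 0, "claw": 255}, {"x": -2.5, "y": 0, "z": 12, "rx": 0, "ry": 0, "rz": 0, "claw": 255}, {"x": -2.5, "y": 0, "z": 12, "rx": 0, "ry": 0, "rz": 0, "claw": 255}, {"x": -2.5, "y": 0, "z": 12, "rx": 0, "ry": 0, "rz": 0, "claw": 255}, {"x": -2.5, "y": 0, "z": 12, "rx": 0, "ry": 0, "rz": 0, "claw": 255}, {"x": -2.5, "y": 0, "z": 12, "rx": 0, "ry": 0, "rz": 0, "claw": 255}]}}

```text
time_s: 14.42
position: [0.5414, 0.0175, 0.0449]
tcp_rot: [[0.127, 0.992, 0.003], [0.992, -0.127, -0.002], [-0.002, 0.003, -1.0]]
force: [-0.9, -4.8, 5.1]
opening: 0.004
grasp_force: 2.8
```

```bash
python3 st.py; python3 wr.py;python3 fl.py; python3 - <<'E'
from h import *
a,_=capture('scene');b,_=capture('wrist')
cv2.imwrite('pics/c5.png',np.hstack([cv2.resize(a[110:290,180:400],(440,360),interpolation=2),cv2.copyMakeBorder(cv2.resize(b,(352,264)),0,96,0,0,0)])[...,::-1])
E
```

```text
t 14.425 pos [541.4  17.5  44.9] box -133.2 -6.4 tip z 19.9 F [-0.92 -4.75  5.13] Fa -4.83 open 0.0038864991869865294
[[0.127, 0.992, 0.003], [0.992, -0.127, -0.002], [-0.002, 0.003, -1.0]] [ -9.9  38.4 101.6  -0.2  39.8  -2.5]
n 991 grip rel TCP: x [12.5 18.3 23.4] y [-11.6   1.3  13.7] z [52.1 55.4 57. ]
[18.3  1.3] 1.0
[38.5  6. ] -0.2
tongue n 341 x [35.8 74.7] z [87.1 91.7 95.8]
flap slope rad 0.236
```

View pics/c5.png

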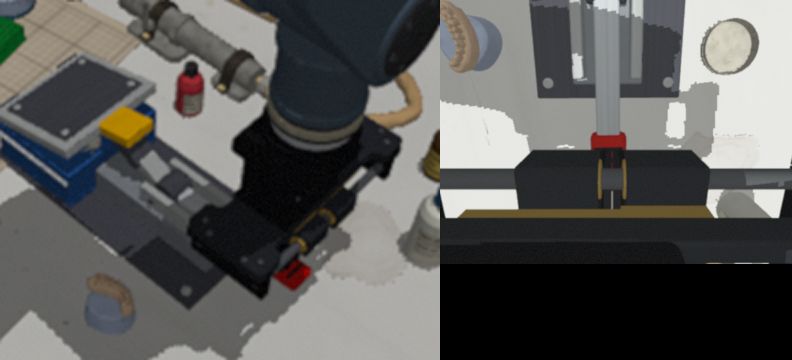

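The flap stands open at about 0.236 rad, so the tongue's edge is up about 34 mm. The fingertips are pressing the red grip (scene crop (290,272)), and the bystanders are untouched.

```bash
python3 -c "
from rig import *
print(hand_in())"
```

```text
the job is handed in; nothing more can be done
None
```

I pushed the lever home against the box and handed in with the fingertips still pressing its red end down; by camera, the tongue's front edge is up about 34 mm, at about 14.5 s; a first pass too high crossed over the grip without moving it.

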